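Lock out a tin closer and refit its drive cover

ROBOT

A 6-joint arm with a two-finger parallel gripper is mounted at the origin on a cart in front of the work surface, level with it; the furniture and walls round the work are solid. World frame = base frame: x ahead of the robot, y to its left, z up, the work surface at z = 0. Lengths are in mm, angles in rad, forces in N, time in s.
With the tool pointing down it reaches from about 350 to 975 mm from the base axis. Payload 7.1 kg.
Tool frame: the origin (TCP) lies on the front face of the gripper's body, between the roots of the fingers; the fingertips stand 80 mm ahead of it and the grasp point (between the pads) lies 61 mm ahead of it (env.tips_ahead is the distance from the TCP to the fingertips, in mm); z points along the fingers, y is the direction in which the jaws open and shut (so a half turn about z gives the same grasp; the last joint's range is limited). The gripper opens to 88 mm and grips with 3 to 60 N. Pads are 20 mm wide; open, the fingers measure 115 mm over their backs; the gripper's body (75 mm by 178 mm) begins 61 mm behind the grasp point.
Start: joints at [-1.131, 0.423, 1.63, -0, 1.089, -0.019], TCP at [276.81, -560.341, 302.675] pointing down, gripper open.
Joint ranges: [-3, 3], [-0.9, 2.11], [0.09, 2.58], [-1.31, 4.45], [0.11, 2.69], [-2.54, 2.54]. Speed limits (rad/s): [2.39, 2.39, 3.01, 3.14, 3.14, 3.14].

INTERFACE

Orientations are given as a unit quaternion [x, y, z, w].
In Python, from station import env, set_gripper, viewer, workorder gives the robot as it stands. Calls block until the motion is done:
- env.reach(position, orientation): joint-space move of the TCP to a pose.
- env.move_l(position, rot=None, rate=150, f_stop=None): straight line of the TCP; rot=None keeps the orientation; rate is the mean speed in mm/s. With f_stop (N) it stops when the force on the tool has changed by that much, and returns True; else False.
- env.move_joints(angles): joint-space move.
- set_gripper(opening): finger opening in mm; the grip force is fixed at half the most; returns when the fingers have stopped.
- env.hold(seconds).
- env.ik(position, orientation): joint angles nearest the present ones, or None.
- env.read_state(): the state.
- viewer.camera(name): name is "side" or "top"; returns the picture (480x640x3 uint8, blue, green, red); there is no depth.
- viewer.camera_params(name): a dict with "fx", "fy", "cx", "cy" (pixels), "pose" (4x4, takes a point from camera to world coordinates). Camera axes: x right, y up, looking along -z (the intrinsics and any distortion apply to the point x, -y, -z); pixel columns grow to the right and rows downward; lengths in mm; the calibration is good to about 2 mm. A picture is of the moment at which its call begins. camera_params takes no time and is no camera call.
A pose or a line that the arm cannot do raises env.IKError and nothing moves.
- workorder.sign_off(): hands the job in, once; it reports no verdict.
The state is a dict: "time_s": time; "qpos": joint angles; "dq": joint speeds; "tau": joint torques, N m; "tool_pos": TCP position; "orientation": TCP orientation; "force": force on the tool from outside, world axes, zero at the start; "wrist_torque": the same for the moment, N m; "width": finger opening in mm.
Only numpy, scipy, OpenCV 4.12 (cv2) and the standard library are available. Lean on these libraries where they do the work, as an engineer would, in place of code of your own. Each camera call takes 0.05 s, during which the arm holds its last target.

TASK

Make the tin closer safe and close it up: first turn the isolator handle clockwise all the way to off, then swing its lockout hasp fully out towards the front, and only then fit the loose cover plate over the drive opening - tongue tilted in under the overhanging lip, the plate then rotated down until it lies flat and home in its pocket. Let go of the cover, leave the isolator off with the hasp out, and leave the tins, label roll, cutlery pot and pump bottle standing where they are.

Things in the scene. Friction and masses are not known exactly. Their poses are not given: they have to be found in the camera images.
- tin_closer: fixed low white machine base, 260 (x) x 150 (y) x 50 mm high, mid-table, yaw varies. Origin: centre of its underside; +x points towards the robot (yaw near pi), to the end with a round steel chuck (76 mm wide, top at z 60 mm). In its top is the shallow pocket for the cover (drive gears show in its floor); a raised steel lip overhangs the pocket's far (-x) end.
- pocket (a point): where the cover's origin belongs when seated: mid-point of the main pocket, on its floor, 42 mm over the table, axes as the machine's. From here: main pocket x -63 to 63, y -48 to 48 mm, walls 8 mm high; at its -x end a channel for the tongue, y -33 to 33 mm, runs on to an end wall at x -83 mm. The floor is flat but for a hole, 12 mm deep, x -35 to 48, y -36 to 36 mm.
- lip_edge (a point): middle of the lip's lower free edge, at x -66 mm from the pocket point, 14 mm above its floor; axes as the machine's. The lip, 4 mm thick, 104 mm wide, covers the tongue channel from here to -x. Lip edge to far pocket wall is 129 mm, the cover 140 mm: it enters only tilted, tongue end down. With the tongue fully in it can tilt up to about 0.3 rad.
- cover_plate: loose steel cover, 0.2 to 0.42 kg, flat on the table at left or right, yaw pi +- 1. Origin: centre of the underside of its main part, 120 (x) x 90 (y) x 8 mm; z up. A tongue 60 mm wide (y), 8 mm thick, sticks out 20 mm at the -x end (to x -80 mm). On top, across the middle, a black grip bar: 14 mm thick (x), 64 mm long (y), from z 8 to 40 mm; pinch it across its 14 mm.
- isolator_box: fixed grey box, 120 x 120 mm, top face at z 60 mm, standing on the table on the side that the cover plate is not. Origin: centre of its underside; -x is its front, towards the robot. On top: the isolator handle, and the lockout hasp along the front edge.
- handle_grip (a point): on the handle's vertical turning axis, at the middle height of its black bar (84 mm over the table; 22 mm to +x of the box centre). The bar is 66 mm long along this point's x, 16 mm thick along its y, from z 69 to 99 mm over the table, on a round 60 mm foot.
- isolator_handle (a joint): handle angle in rad: 0 = fully on (bar along the box's x), 1.40 = fully off (end stop), turning clockwise seen from above as it grows; stays where left; about 0.12 N m of friction.
- hasp_knob (a point): centre of the hasp's upright steel knob (14 mm diameter, from z 64 to 94 mm over the table; the point is at z 80 mm), 62 mm from the hasp's pivot in direction -y of the point's axes. Swinging the knob moves the hasp.
- hasp_pivot (a point): on the hasp's vertical pivot axis at z 80 mm over the table, on top of the box near its front left corner (45 mm to -x, 35 mm to +y of the box centre). The hasp is a flat steel strip, 18 mm wide, 4 mm thick, 88 mm long, just over the box's top.
- lockout_hasp (a joint): hasp angle in rad: 0 = stowed along the box's front edge (knob on the -y side of the pivot), 1.40 = fully out (end stop), sticking out over the front of the box; it turns clockwise seen from above as it grows and stays where left; light (about 0.7 N at the knob).
- tin_a: bystander: closed gold tin, 66 mm across, 22 mm high, origin at centre of underside, by the machine's far left corner
- tin_b: bystander: closed gold tin, 66 mm across, 22 mm high, origin at centre of underside, by the machine's near right corner
- label_roll: bystander: roll of white labels, 83 mm across, 40 mm high, origin at centre of underside, in front of the machine, on the robot's side
- cutlery_pot: bystander: tall pot of cutlery, about 117 x 101 x 215 mm, origin at centre of underside, at left behind or at right beside the work
- pump_bottle: bystander: pump bottle, 77 x 67 x 203 mm, origin at centre of underside, at left behind or at right beside the work, on the side away from the cutlery pot

How it is judged (in metres and radians):
On the way, in this order (a step that is already met when the one before it is completed fails the run):
1. the isolator handle is turned to off while the hasp is still stowed (value of joint isolator_handle above 1.25 rad and value of joint lockout_hasp below 0.6 rad), for 0.1 s.
2. the lockout hasp is swung out with the isolator off (value of joint isolator_handle above 1.25 rad and value of joint lockout_hasp above 1.2 rad), for 0.1 s.
3. the cover lies flat in its pocket with its tongue under the lip (all of step 2 and x of cover_plate in the frame of pocket between -0.005 and 0.005 m and y of cover_plate in the frame of pocket between -0.005 and 0.005 m and z of cover_plate in the frame of pocket between -0.003 and 0.0025 m and angle between the z axis of cover_plate and the z axis of pocket, either way round below 0.035 rad and angle between the x axis of cover_plate and the x axis of pocket, either way round below 0.09 rad), for 0.2 s.
At the end, for the whole second after the job is handed in: The isolator handle is past 1.25 rad (off), the hasp past 1.2 rad (out), and the cover is at rest in its pocket: its origin within 5 mm along x and y and 2.5 mm in height of the pocket point, flat to 0.035 rad, tongue under the lip (all of step 3 and linear speed of cover_plate below 0.02 m/s and angular speed of cover_plate below 0.2 rad/s); the robot touches nothing.
It fails at once if a bystander (tin, label roll, cutlery pot, pump bottle) is moved by more than 25 mm or tipped (distance of any of tin_a, tin_b, label_roll, cutlery_pot, pump_bottle from where it was at the start of the episode above 0.025 m or angle between any of tin_a, tin_b, label_roll, cutlery_pot, pump_bottle's own z axis and vertical above 0.3 rad).
It fails at once if the cover is in its pocket before the isolator is off and the hasp is out (x of cover_plate in the frame of pocket between -0.005 and 0.005 m and y of cover_plate in the frame of pocket between -0.005 and 0.005 m and z of cover_plate in the frame of pocket between -0.003 and 0.0025 m and angle between the z axis of cover_plate and the z axis of pocket, either way round below 0.035 rad and angle between the x axis of cover_plate and the x axis of pocket, either way round below 0.09 rad and (value of joint isolator_handle below 1.2 rad or value of joint lockout_hasp below 1.1 rad)).
It also fails if it takes over 64 s, if anything falls off the work surface, if the arm or the gripper's body presses on something with over 40 N, if the wrist force passes 120 N, or if a joint passes its speed limit or range.

## Working session

There is one attempt and no reset: what is moved stays moved. The work goes in short steps, each a Python script; the robot and the scene stay as the last script left them, time stands still between calls to the robot, and variables do not carry over. Pictures are saved under pics/ and viewed, and the job is handed in when it is done.

```bash
ls; mkdir -p pics
python3 - <<'E'
from station import env, set_gripper, viewer, workorder
import cv2, json, numpy as np
for n in("top","side"):
    im=viewer.camera(n); cv2.imwrite(f"pics/{n}0.png",im)
    p=viewer.camera_params(n); print(n,{k:(np.round(v,4).tolist() if hasattr(v,'__len__') else v) for k,v in p.items()})
print(env.read_state(), env.tips_ahead)
E
```

```text
pics
top {'fx': 498.2288230071052, 'fy': 498.2288230071052, 'cx': 320.0754025875951, 'cy': 232.47562311126694, 'pose': [[0.0169, 0.9987, -0.0472, 470.8089], [-0.9999, 0.0168, -0.0039, -88.8399], [-0.0031, 0.0473, 0.9989, 1392.4663], [0.0, 0.0, 0.0, 1.0]]}
side {'fx': 539.7883716095824, 'fy': 539.7883716095824, 'cx': 320.9682788364239, 'cy': 244.91957490794985, 'pose': [[0.9354, 0.1541, -0.3182, 28.33], [-0.3529, 0.355, -0.8657, -1439.7463], [-0.0204, 0.9221, 0.3864, 688.8195], [0.0, 0.0, 0.0, 1.0]]}
{'time_s': 0.1, 'qpos': array([-1.13098113e+00,  4.23757626e-01,  1.63059827e+00, -6.18166166e-06,
        1.08858267e+00, -1.90302732e-02]), 'dq': array([ 0.00079499, -0.00097846, -0.00095941,  0.00095129,  0.00033736,
       -0.00061686]), 'tau': array([-2.83316753e-03, -5.45613384e+01, -2.74325967e+01,  6.43593259e-02,
        1.87698298e-02, -6.74075613e-05]), 'tool_pos': array([ 276.66236946, -560.00307049,  301.98960735]), 'orientation': array([ 9.73797290e-01,  2.27416767e-01, -1.43220094e-04, -6.57546851e-04]), 'force': array([ 1.06126148, -0.50815486,  0.64593516]), 'wrist_torque': array([ 0.01081145, -0.02942084, -0.00909056]), 'width': 87.60306910864722} 80.0
```

View pics/top0.png

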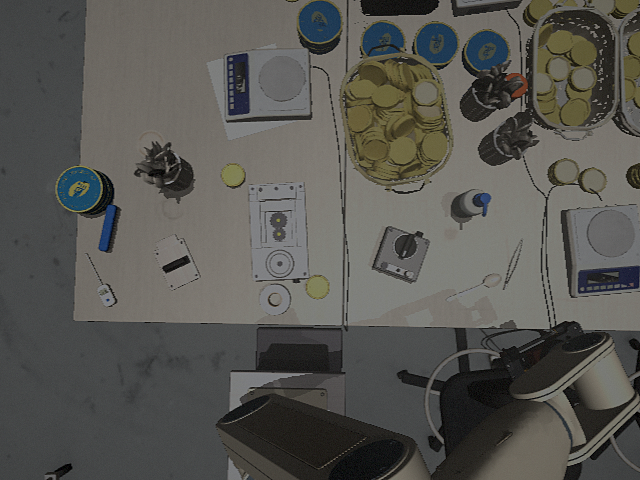

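View pics/side0.png

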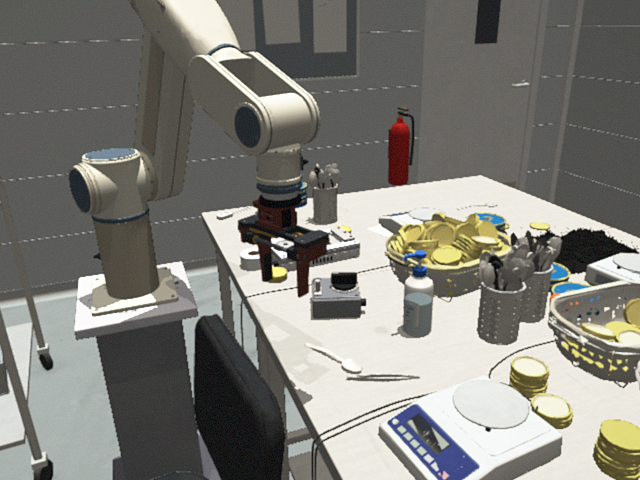

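The top view shows the machine at about (280,230), the cover at (178,262) and the isolator box at (402,252). The label roll is at (275,298), tin_b at (317,287), tin_a at (233,175), the pot at (165,170) and the bottle at (470,205). I'll zoom in next.

Run:
```python
import cv2,numpy as np
im=cv2.imread("pics/top0.png")
def crop(x0,y0,x1,y1,n,s):
    c=cv2.resize(im[y0:y1,x0:x1],None,fx=s,fy=s,interpolation=cv2.INTER_CUBIC)
    c=cv2.convertScaleAbs(c,alpha=1.3)
    for x in range(x0,x1,10): cv2.putText(c,str(x),((x-x0)*s,8),0,.3,(0,0,255)); cv2.line(c,((x-x0)*s,8),((x-x0)*s,12),(0,0,255))
    for y in range(y0,y1,10): cv2.putText(c,str(y),(0,(y-y0)*s+4),0,.3,(0,0,255))
    cv2.imwrite(n,c)
crop(240,170,340,320,"pics/m.png",4)
crop(145,225,215,295,"pics/c.png",8)
crop(365,215,440,290,"pics/b.png",8)
```

```text
(no output)
```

View pics/m.png

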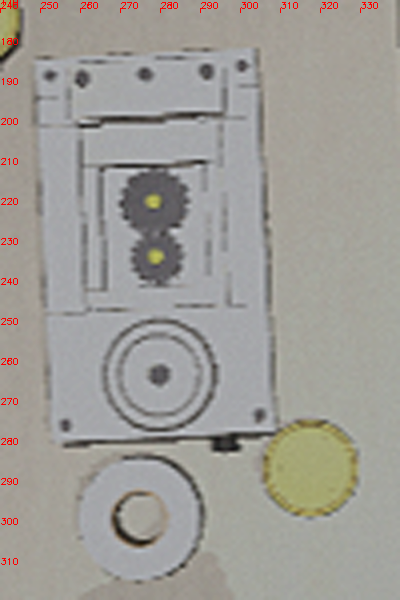

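View pics/c.png

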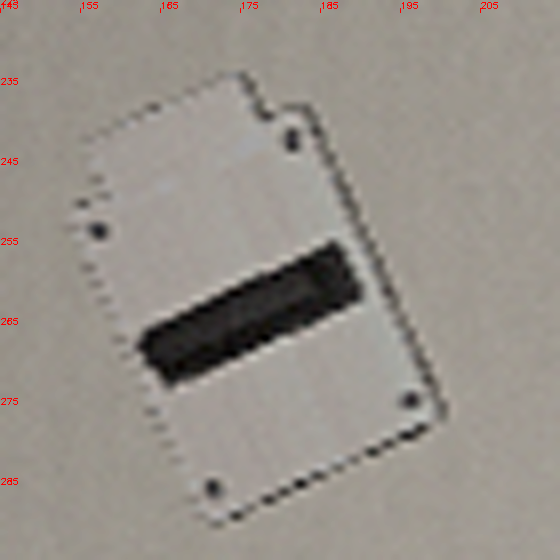

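View pics/b.png

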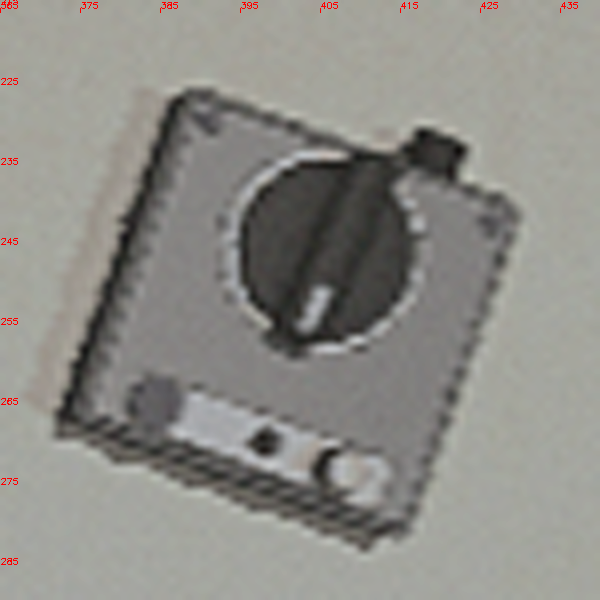

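```bash
cat > geo.py <<'E'
import cv2,numpy as np,json
from scipy.ndimage import map_coordinates
from station import viewer
def ray(px,z,cam="top"):
    p=viewer.camera_params(cam); T=np.array(p["pose"])
    px=np.atleast_2d(px).astype(float)
    d=np.c_[(px[:,0]-p["cx"])/p["fx"],-(px[:,1]-p["cy"])/p["fy"],-np.ones(len(px))]@T[:3,:3].T
    o=T[:3,3]; return (o+d*((z-o[2])/d[:,2:3]))[:,:2]
def proj(P,cam="top"):
    p=viewer.camera_params(cam); T=np.array(p["pose"]); P=np.atleast_2d(P)
    c=(P-T[:3,3])@T[:3,:3]
    return np.c_[p["cx"]+p["fx"]*c[:,0]/-c[:,2], p["cy"]-p["fy"]*c[:,1]/-c[:,2]]
def edge(gray,a,b,z,half=3,trim=.1,sign=0):
    """refine edge a-b (pixels) -> world line (point, dir), residual mm"""
    a,b=np.array(a,float),np.array(b,float); L=np.hypot(*(b-a)); t=(b-a)/L; n=np.array([-t[1],t[0]])
    s=np.linspace(-half,half,8*half+1); pts=[]
    for k in np.linspace(trim,1-trim,int(L*1.5)):
        q=a+(b-a)*k+s[:,None]*n
        v=map_coordinates(gray.astype(float),[q[:,1],q[:,0]],order=1); g=np.gradient(v)
        g=np.abs(g) if sign==0 else g*sign
        i=g.argmax(); pts.append(q[i])
    pts=np.array(pts); w=ray(pts,z)
    l=cv2.fitLine(w.astype(np.float32),cv2.DIST_HUBER,0,.01,.01).ravel()
    d,p0=l[:2],l[2:]; r=(w-p0)@[-d[1],d[0]]
    return p0,d,np.median(np.abs(r))
def inter(l,m):
    A=np.c_[l[1],-m[1]]; t=np.linalg.solve(A,m[0]-l[0]); return l[0]+t[0]*l[1]
def ang(d): return np.arctan2(d[1],d[0])
E
python3 - <<'E'
from geo import *
im=cv2.imread("pics/top0.png"); g=cv2.cvtColor(im,6); hsv=cv2.cvtColor(im,40)
np.set_printoptions(precision=2,suppress=True)
def quad(name,c,z):
    ls=[edge(g,c[i],c[(i+1)%4],z) for i in range(4)]
    C=np.array([inter(ls[i-1],ls[i]) for i in range(4)])
    print(name,"corners",C.tolist(),"len",[round(float(np.hypot(*(C[(i+1)%4]-C[i]))),1) for i in range(4)],"ang mod90",[round(float(ang(l[1])%(np.pi/2)),3) for l in ls],"res",[round(float(l[2]),2) for l in ls],"ctr",C.mean(0)); return C
# machine top z50 TL TR BR BL
quad("machine",[(249,184.5),(304.2,182),(309.2,278),(253,280.7)],50)
quad("box",[(388,226.5),(429,240),(415,281),(372.5,267)],60)
# lip edge, near wall
l=edge(g,(259,200.5),(294,198),60); print("lip",l)
l=edge(g,(258,247.5),(296,245.5),50); print("wall",l)
# black bar of cover
def comp(mask,roi):
    x0,y0,x1,y1=roi; m=np.zeros_like(mask); m[y0:y1,x0:x1]=mask[y0:y1,x0:x1]
    n,lab,st,ce=cv2.connectedComponentsWithStats(m); i=1+st[1:,4].argmax(); return (lab==i).astype(np.uint8),st[i],ce[i]
m,st,ce=comp((g<75).astype(np.uint8),(155,250,200,280))
cs=cv2.findContours(m,0,1)[0][0]; print("bar",st,ce,cv2.minAreaRect(cs), ray(ce,40))
r=cv2.boxPoints(cv2.minAreaRect(cs)); print(ray(r,40))
# cover long edges
for nm,a,b in [("right",(183.5,239),(199.5,277)),("left",(155.5,254),(170,290)),("near",(172,290.5),(199,277.5)),("tongue end",(156,243),(175,234.5))]:
    l=edge(g,a,b,8); print(nm,l, ang(l[1]))
# yellow things
ym=cv2.inRange(hsv,(18,60,60),(40,255,255))
for nm,roi in [("tin_a",(215,160,250,192)),("tin_b",(300,270,335,302))]:
    m,st,ce=comp(ym,roi); print(nm,st,ray(ce,22))
print("roll",ray((275,298),40),"pot",ray((165,185),100),"bottle",ray((468,205),120))
E
```

```text
machine corners [[658.6631469726562, 111.90974426269531], [670.1858520507812, -39.702537536621094], [413.4935607910156, -56.52705764770508], [403.40093994140625, 94.37905883789062]] len [152.0, 257.2, 151.2, 255.9] ang mod90 [0.076, 0.065, 0.067, 0.069] res [1.99, 0.48, 1.02, 0.6] ctr [536.44  27.51]
box corners [[558.1404418945312, -261.7698059082031], [517.5443115234375, -378.17474365234375], [414.1688537597656, -342.7024841308594], [437.44891357421875, -220.2030487060547]] len [123.3, 109.3, 124.7, 127.6] ang mod90 [1.235, 1.24, 1.383, 1.239] res [0.82, 0.35, 4.73, 0.32] ctr [ 481.83 -300.71]
lip (array([623.9 ,  35.91], dtype=float32), array([ 0.08, -1.  ], dtype=float32), np.float64(0.4822885002142605))
wall (array([493.01,  28.32], dtype=float32), array([ 0.05, -1.  ], dtype=float32), np.float64(1.9895394814094556))
bar [162 255  28  18 223] [175.79 263.99] ((175.60000610351562, 264.20001220703125), (8.049844741821289, 27.72724151611328), 63.43495178222656) [[442.67 306.22]]
[[434.39 345.04]
 [469.11 278.74]
 [449.77 268.39]
 [415.1  334.65]]
right (array([456.49, 269.07], dtype=float32), array([0.89, 0.45], dtype=float32), np.float64(2.0001477456866175)) 0.47026736
left (array([419.35, 350.75], dtype=float32), array([0.9 , 0.44], dtype=float32), np.float64(1.9873146805468767)) 0.45657045
near (array([381.12, 301.66], dtype=float32), array([ 0.47, -0.88], dtype=float32), np.float64(1.2479799028935517)) -1.0837535
tongue end (array([515.75, 343.77], dtype=float32), array([ 0.44, -0.9 ], dtype=float32), np.float64(0.30220794377927146)) -1.1177685
tin_a [221 163  24  24 440] [[692.72 161.95]]
tin_b [306 275  23  24 450] [[387.11 -77.89]]
roll [[355.54  35.19]] pot [[649.23 323.2 ]] bottle [[ 607.78 -461.5 ]]
```

Run:
```python
from geo import *
im=cv2.imread("pics/top0.png"); g=cv2.cvtColor(im,6).astype(float)
np.set_printoptions(precision=2,suppress=True)
def dark(c,r=3.5):
    # darkness-weighted centroid vs local median
    x,y=np.array(c); 
    for _ in range(4):
        yy,xx=np.mgrid[int(y-6):int(y+7),int(x-6):int(x+7)]
        w=np.clip(np.percentile(g[yy,xx],70)-12-g[yy,xx],0,None)*((xx-x)**2+(yy-y)**2<r*r)
        x,y=(w*xx).sum()/w.sum(),(w*yy).sum()/w.sum()
    return x,y
S=[dark(c) for c in [(251.7,188.2),(299.7,185.7),(304,273),(255.7,275.7)]]
W=ray(S,50); print("mach screws",np.array(S),W,W.mean(0),"ang",ang(W[0]-W[3]),ang(W[1]-W[2]),"len",np.hypot(*(W[0]-W[3])),np.hypot(*(W[0]-W[1])))
S=[dark(c) for c in [(259.7,189),(275.5,188),(291,187)]]
W=ray(S,60); print("lip screws",W, ang(W[0]-W[2])-np.pi/2)
S=[dark((279,263.3))]; print("chuck",S,ray(S,60))
S=[dark(c,2.5) for c in [(156.7,253.4),(181,242),(195.5,275),(171,285.8)]]
W=ray(S,8); print("cover screws",np.array(S),W,W.mean(0),"ang",ang(W[0]-W[3]),ang(W[1]-W[2]),"len",np.hypot(*(W[0]-W[3])),np.hypot(*(W[0]-W[1])), ang(W[0]-W[1])-np.pi/2)
# pocket side walls
G=g
for nm,a,b,z in [("pk left",(260.3,203),(262,246),50),("pk right",(295.3,201),(297.5,245),50),("lip left",(257.5,190),(259,200),60),("lip right",(295,186),(295.7,198),60)]:
    l=edge(G,a,b,z,half=2); 
    A=np.array([.9978,.067]); N=np.array([-.067,.9978]); print(nm,l,"perp",l[0]@N)
# handle
m=(g[225:265,390:425]<70).astype(np.uint8)
n,lab,st,ce=cv2.connectedComponentsWithStats(m); i=1+st[1:,4].argmax()
cs=cv2.findContours((lab==i).astype(np.uint8),0,1)[0]; cs=max(cs,key=cv2.contourArea)
print("disc",st[i],ce[i]+[390,225],cv2.minEnclosingCircle(cs), ray(ce[i]+[390,225],69))
big=cv2.resize(im[220:290,365:440],None,fx=8,fy=8,interpolation=cv2.INTER_CUBIC)
cv2.imwrite("pics/b2.png",cv2.convertScaleAbs(big,alpha=2.5))
big=cv2.resize(im[180:255,240:315],None,fx=8,fy=8,interpolation=cv2.INTER_CUBIC)
cv2.imwrite("pics/m2.png",cv2.convertScaleAbs(big,alpha=1.3))
```

```text
mach screws [[252.07 188.42]
 [300.22 185.9 ]
 [304.43 273.37]
 [255.92 275.92]] [[650.7  102.67]
 [659.74 -27.66]
 [423.59 -43.42]
 [414.54  86.82]] [537.14  29.6 ] ang 0.067029652960161 0.06663109007748788 len 236.68872000863618 130.64961999860526
lip screws [[647.43  79.73]
 [651.36  37.47]
 [653.92  -3.98]] 0.07741160478770492
chuck [(np.float64(279.3953712632594), np.float64(263.304725168756))] [[449.6   23.57]]
cover screws [[156.86 253.43]
 [181.08 242.05]
 [195.96 274.55]
 [171.11 285.67]] [[470.37 369.1 ]
 [503.13 302.71]
 [413.74 258.69]
 [381.84 326.72]] [442.27 314.31] ang 0.4465185600484565 0.45764638271629443 len 98.14741909052431 74.0309337815457 0.4584294675515146
pk left (array([556.  ,  76.45], dtype=float32), array([1.  , 0.07], dtype=float32), np.float64(0.44171855407954397)) perp 39.02783490905762
pk right (array([557.75, -19.01], dtype=float32), array([1.  , 0.08], dtype=float32), np.float64(0.5349844054430588)) perp -56.33854071235657
lip left (array([630.61,  85.92], dtype=float32), array([ 1.  , -0.04], dtype=float32), np.float64(0.6546320669704493)) perp 43.47667343902587
lip right (array([640.06, -18.22], dtype=float32), array([0.99, 0.13], dtype=float32), np.float64(0.6406132227527686)) perp -61.06466261367798
disc [  5   6  28  29 452] [406.46 244.55] ((20.0, 20.0), 17.02948570251465) [[ 505.15 -313.54]]
```

View pics/b2.png

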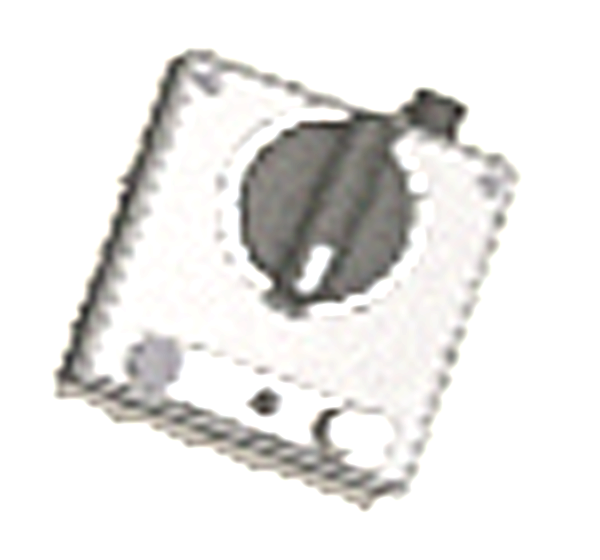

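View pics/m2.png

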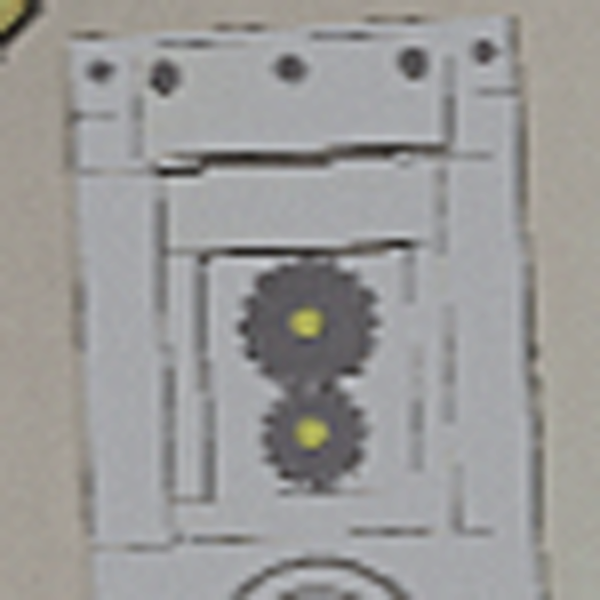

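Run:
```python
from geo import *
np.set_printoptions(precision=2,suppress=True)
im=cv2.imread("pics/top0.png"); hsv=cv2.cvtColor(im,40); g=cv2.cvtColor(im,6)
m=cv2.inRange(hsv,(20,90,80),(40,255,255))[210:245,265:290]
n,lab,st,ce=cv2.connectedComponentsWithStats(m)
N=np.array([-.0668,.9978])
for i in range(1,n): 
    c=ce[i]+[265,210]; w=ray(c,40)[0]; print("hub",st[i][4],c,w,"perp",w@N)
# roll (white ring) hole
print("disc",ray((405.4,245.7),69))
side=cv2.imread("pics/side0.png")
def dr(pts,col):
    q=proj(pts,"side"); 
    for i in range(len(q)): cv2.line(big,tuple(int(v) for v in ((q[i]-o+.5)*6)),tuple(int(v) for v in ((q[(i+1)%len(q)]-o+.5)*6)),col,1)
o=np.array([300,262]); big=cv2.resize(side[262:332,300:380],None,fx=6,fy=6,interpolation=cv2.INTER_CUBIC)
yaw=-.333; c=np.array([481.1,-300.4]); a=np.array([np.cos(yaw),np.sin(yaw)]); b=np.array([-a[1],a[0]])
P=lambda x,y,z:[*(c+a*x+b*y),z]
dr([P(-60,-60,60),P(60,-60,60),P(60,60,60),P(-60,60,60)],(0,0,255))
dr([P(-60,-60,0),P(60,-60,0),P(60,-60,60),P(-60,-60,60)],(0,0,255))
dr([P(22-33,-8,99),P(22+33,-8,99),P(22+33,8,99),P(22-33,8,99)],(0,255,0))
dr([P(-45,-27,64),P(-45,-27,94)],(255,0,0))
cv2.imwrite("pics/sb.png",big)
top=im; o=np.array([365,215]); big=cv2.convertScaleAbs(cv2.resize(im[215:290,365:440],None,fx=6,fy=6,interpolation=cv2.INTER_CUBIC),alpha=1.5)
proj0=proj
def proj(p,_): return proj0(p,"top")
dr([P(-60,-60,60),P(60,-60,60),P(60,60,60),P(-60,60,60)],(0,0,255))
dr([P(22-33,-8,99),P(22+33,-8,99),P(22+33,8,99),P(22-33,8,99)],(0,255,0))
dr([P(22+30*np.cos(t),30*np.sin(t),69) for t in np.linspace(0,6.2,30)],(255,255,0))
dr([P(-45,-27,64),P(-45,-27,94)],(255,0,0))
cv2.imwrite("pics/sb2.png",big)
```

```text
hub 9 [278. 220.] [566.83  31.5 ] perp -6.431911398115289
hub 11 [278.45 233.64] [529.71  29.49] perp -5.960430829592521
disc [[ 502.06 -310.75]]
```

View pics/sb.png

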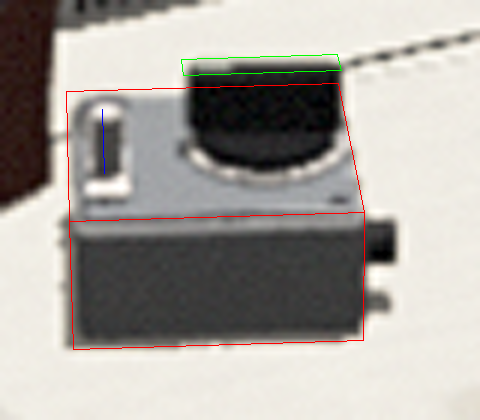

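View pics/sb2.png

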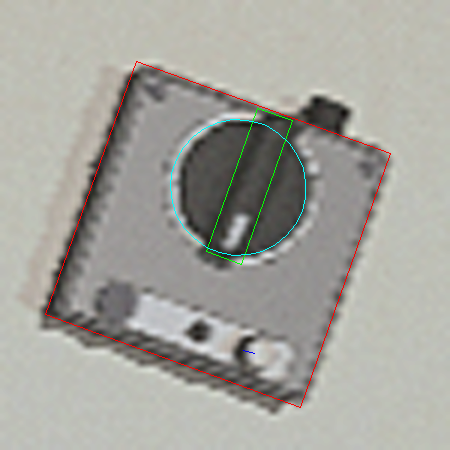

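```bash
cat >> geo.py <<'E'
from scipy.spatial.transform import Rotation as Rn
def down(psi,tilt=0): # tilt: rotation about tool x after
    return (Rn.from_euler('z',psi)*Rn.from_euler('x',np.pi)*Rn.from_euler('x',tilt)).as_quat()
BYAW=-.333; A=np.array([np.cos(BYAW),np.sin(BYAW)]); B=np.array([-A[1],A[0]])
GRIP=np.array([501.5,-310.8]); BOX=GRIP-22*A
PIV=BOX-45*A+35*B; KNOB=PIV-62*B
E
python3 - <<'E'
from geo import *
from station import env
np.set_printoptions(precision=3,suppress=True)
print(BOX,PIV,KNOB, "pivot seen",ray((383.7,264.6),66))
# knob top: bright region around (408.5,274)?
print("knob px predicted top/bot",proj([[*KNOB,94],[*KNOB,66],[*PIV,66]]))
for off in(0,np.pi):
  for d in (0,-1.45):
    print(off,d,env.ik([*GRIP,153],down(BYAW+off+d)))
  for d in (0,-1.4):
    k=PIV+62*np.array([np.cos(BYAW-np.pi/2+d),np.sin(BYAW-np.pi/2+d)])
    print(" hasp",off,d,k,env.ik([*k,150],down(BYAW+off+d)))
CY=.455; 
for off in(0,np.pi):
  for base in (0,np.pi/2): pass
  print("cover",env.ik([442,314.2,95],down(CY+np.pi/2+off)), env.ik([557.1,30.9,140],down(.067+np.pi/2+off,.2)))
E
```

```text
[ 480.709 -303.609] [ 449.621 -255.822] [ 429.355 -314.416] pivot seen [[ 450.962 -254.091]]
knob px predicted top/bot [[408.183 273.513]
 [406.352 273.144]
 [384.346 265.117]]
0 0 [-0.575  0.577  1.793 -0.     0.772  1.329]
0 -1.45 None
 hasp 0 0 [ 429.355 -314.416] [-0.654  0.52   1.924 -0.     0.698  1.249]
 hasp 0 -1.4 [ 388.435 -245.809] None
3.141592653589793 0 [-0.575  0.577  1.793  0.     0.772 -1.813]
3.141592653589793 -1.45 [-0.575  0.577  1.793 -0.     0.772 -0.363]
 hasp 3.141592653589793 0 [ 429.355 -314.416] [-0.654  0.52   1.924  0.     0.698 -1.892]
 hasp 3.141592653589793 -1.4 [ 388.435 -245.809] [-0.59   0.446  2.08  -0.     0.615 -0.428]
cover [ 0.596  0.628  1.91  -0.     0.603  0.141] [ 0.037  0.619  1.765 -0.007  0.957 -0.026]
cover None None
```

Run:
```python
from geo import *
from station import env,set_gripper
np.set_printoptions(precision=3,suppress=True)
s=lambda n:(lambda r:print(n,round(r["time_s"],2),r["tool_pos"],r["force"],r["wrist_torque"],round(r["width"],1)))(env.read_state())
psi=BYAW+np.pi
env.reach([*GRIP,240],down(psi)); s("hover")
set_gripper(45)
env.move_l([*GRIP,153],rate=120,f_stop=12); s("down")
set_gripper(5); s("grip")
for d in np.array([.5,1.0,1.45]):
    env.move_l([*GRIP,153],rot=down(psi-d),rate=120); s(d)
im=viewer.camera("side"); cv2.imwrite("pics/s1.png",im)
```

```text
hover 1.68 [ 501.401 -311.209  240.09 ] [ 0.893 -0.433 -0.003] [ 0.065 -0.113 -0.017] 87.6
down 3.25 [ 500.485 -310.141  151.337] [-1.079  1.137  6.759] [ 0.16   0.068 -0.009] 44.7
grip 3.81 [ 500.865 -310.082  151.351] [0.081 0.711 6.025] [ 0.232 -0.272 -0.095] 16.5
0.5 4.46 [ 500.997 -309.071  151.449] [ 4.029  5.123 -9.757] [ 1.018 -0.804 -0.084] 16.0
1.0 5.11 [ 501.959 -308.558  151.487] [  7.964   9.086 -12.454] [ 1.673 -1.518 -0.058] 16.2
1.45 5.71 [ 502.752 -308.844  151.608] [ 11.222   9.185 -13.697] [ 1.47  -2.013  0.623] 16.1
```

View pics/s1.png

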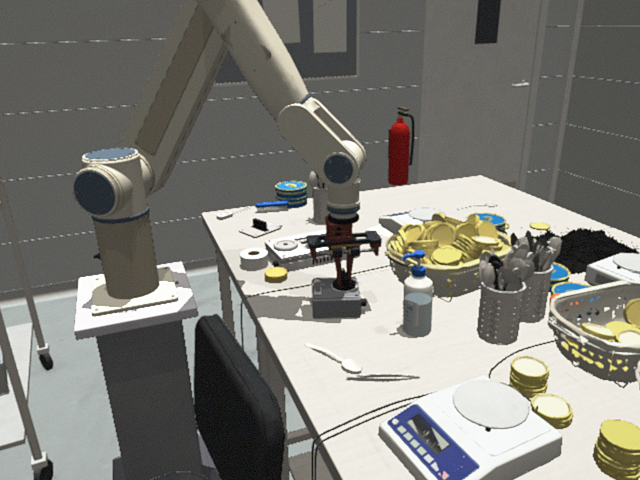

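```bash
sed -i 's/^GRIP=.*; BOX/GRIP=np.array([502.8,-309.0]); BOX/' geo.py
python3 - <<'E'
from geo import *
from station import env,set_gripper
np.set_printoptions(precision=3,suppress=True)
s=lambda n:(lambda r:print(n,round(r["time_s"],2),r["tool_pos"],r["force"],r["wrist_torque"],round(r["width"],1)))(env.read_state())
s("before")
psi=BYAW+np.pi
set_gripper(40); s("open")
p=env.read_state()["tool_pos"]
env.move_l([p[0],p[1],205],rate=200)
print(KNOB,PIV)
env.reach([*KNOB,205],down(psi)); s("hover knob")
for c in("side","top"): cv2.imwrite(f"pics/{c}2.png",viewer.camera(c))
im=cv2.imread("pics/side2.png"); 
a=cv2.resize(im[220:330,280:380],None,fx=5,fy=5,interpolation=cv2.INTER_CUBIC)
q=proj([[*KNOB,64],[*KNOB,94]],"side"); o=[280,220]
cv2.line(a,*[tuple(int(v) for v in (x-o+.5)*5) for x in q],(0,0,255),1)
cv2.imwrite("pics/s2.png",a)
E
```

```text
before 5.76 [ 502.777 -308.855  151.627] [ 11.021  10.212 -14.942] [ 1.488 -2.015  0.614] 16.0
open 6.33 [ 501.428 -311.022  153.16 ] [ 0.428  0.553 -0.204] [-0.   -0.07 -0.03] 40.1
[ 430.655 -312.616] [ 450.921 -254.022]
hover knob 8.11 [ 430.568 -312.464  204.446] [-0.312  0.586 -0.119] [ 0.045 -0.151 -0.004] 40.1
```

View pics/s2.png

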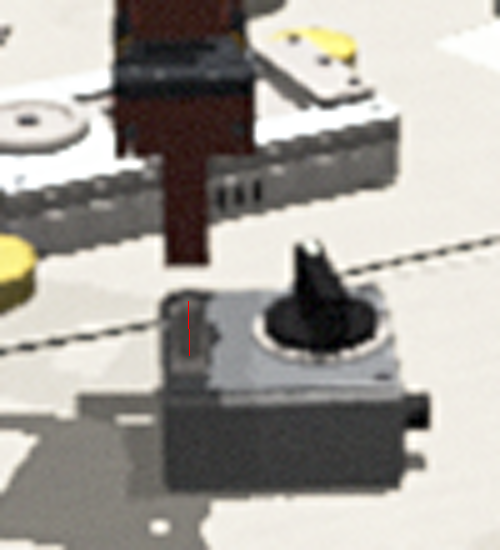

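Run:
```python
from geo import *
from station import env,set_gripper
np.set_printoptions(precision=3,suppress=True)
s=lambda n:(lambda r:print(n,round(r["time_s"],2),r["tool_pos"],r["force"],r["wrist_torque"],round(r["width"],1)))(env.read_state())
psi=BYAW+np.pi
env.move_l([*KNOB,152],rate=120,f_stop=12); s("down")
set_gripper(5); s("grip")
for d in np.linspace(0,1.44,7)[1:]:
    t=BYAW-np.pi/2-d; k=PIV+62*np.array([np.cos(t),np.sin(t)])
    env.move_l([*k,152],rot=down(psi-d),rate=60); s(round(d,2))
    r=env.read_state()
    if np.linalg.norm(r["force"])>35: print("high force"); break
for c in("side","top"): cv2.imwrite(f"pics/{c}3.png",viewer.camera(c))
im=cv2.imread("pics/side3.png")
cv2.imwrite("pics/s3.png",cv2.resize(im[220:330,260:380],None,fx=5,fy=5,interpolation=cv2.INTER_CUBIC))
```

```text
down 8.8 [ 430.774 -312.674  152.036] [ 0.061  0.534 -0.676] [-0.06  -0.113 -0.089] 40.0
grip 9.34 [ 430.644 -314.106  152.623] [-4.178 -7.288  0.812] [-1.287  0.522 -0.025] 13.4
0.24 9.74 [ 416.949 -307.454  152.631] [-4.966 -7.166  0.893] [-1.37   0.716 -0.088] 13.5
0.48 10.14 [ 405.244 -297.622  152.578] [-6.109 -6.652  2.209] [-1.254  0.941 -0.054] 13.3
0.72 10.54 [ 396.345 -285.259  152.545] [-6.889 -4.924  4.21 ] [-0.924  0.895 -0.149] 13.5
0.96 10.94 [ 390.779 -271.335  152.465] [-5.722 -4.223  6.358] [-0.659  0.869 -0.163] 13.6
1.2 11.34 [ 388.754 -256.61   152.414] [-5.093 -3.327  7.467] [-0.509  0.754 -0.19 ] 13.2
1.44 11.74 [ 389.872 -244.078  152.509] [-12.28  -19.955   2.638] [-3.354  2.001 -0.125] 13.0
```

View pics/s3.png

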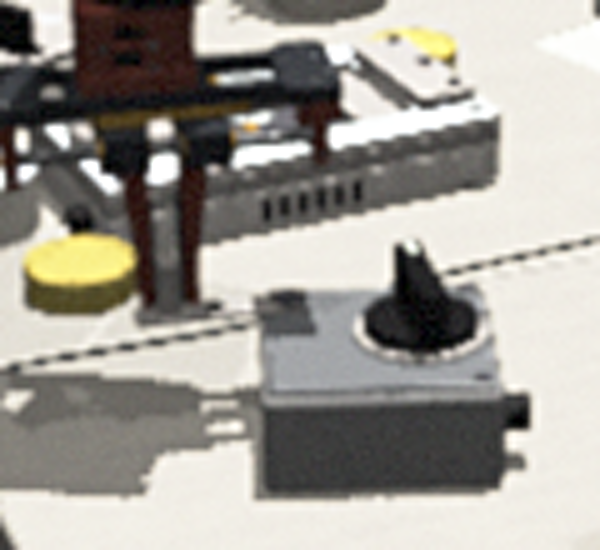

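```bash
cat >> geo.py <<'E'
CY=.455; COV=np.array([442.0,314.2])
MY=.0668; PA=np.array([np.cos(MY),np.sin(MY)]); PB=np.array([-PA[1],PA[0]]); POC=np.array([557.1,30.9])
E
python3 - <<'E'
from geo import *
from station import env,set_gripper
np.set_printoptions(precision=3,suppress=True)
s=lambda n:(lambda r:print(n,round(r["time_s"],2),r["tool_pos"],r["force"],r["wrist_torque"],round(r["width"],1)))(env.read_state())
set_gripper(32); s("open")
p=env.read_state()["tool_pos"]
env.move_l([p[0],p[1],240],rate=200)
env.reach([*COV,200],down(CY+np.pi/2)); s("hover")
for c in("side","top"): cv2.imwrite(f"pics/{c}4.png",viewer.camera(c))
im=cv2.imread("pics/side4.png")
cv2.imwrite("pics/s4.png",cv2.resize(im[180:330,200:380],None,fx=4,fy=4,interpolation=cv2.INTER_CUBIC))
im=cv2.imread("pics/top4.png")
cv2.imwrite("pics/t4.png",cv2.resize(im[180:320,140:440],None,fx=2.6,fy=2.6,interpolation=cv2.INTER_CUBIC))
E
```

```text
open 12.36 [ 390.325 -241.384  151.964] [-0.166  0.317 -0.634] [-0.061 -0.09   0.039] 31.8
hover 14.97 [442.376 313.474 199.971] [-0.421 -0.863 -0.118] [-0.051 -0.127 -0.062] 32.1
```

View pics/s4.png

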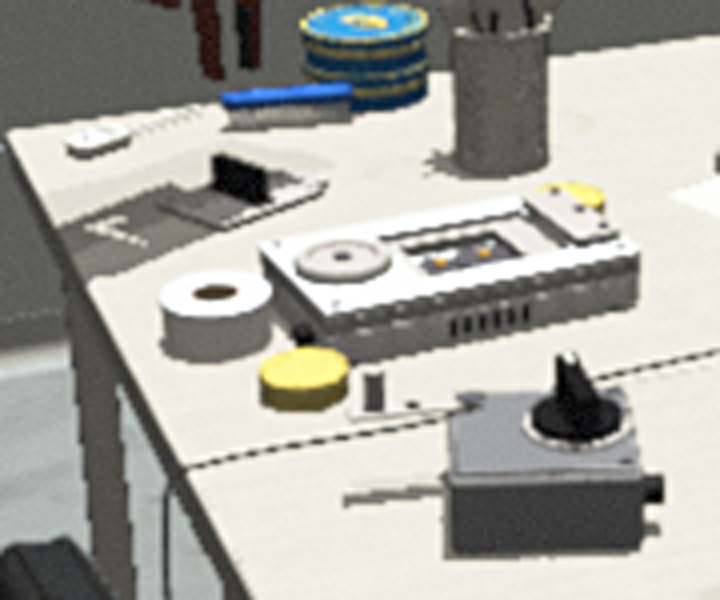

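View pics/t4.png

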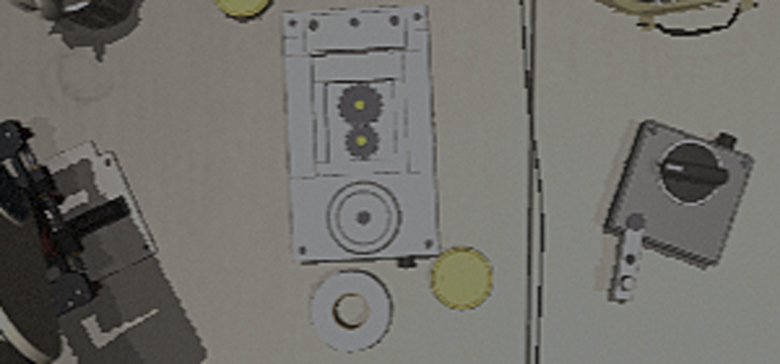

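Handle off and hasp out are both confirmed. Next I'll grasp the cover and check the pocket estimate against the clear side view.

Run:
```python
from geo import *
from station import env,set_gripper
np.set_printoptions(precision=3,suppress=True)
s=lambda n:(lambda r:print(n,round(r["time_s"],2),r["tool_pos"],r["force"],r["wrist_torque"],round(r["width"],1)))(env.read_state())
im=cv2.imread("pics/side4.png"); o=np.array([255,215]); k=6
big=cv2.resize(im[215:275,255:365],None,fx=k,fy=k,interpolation=cv2.INTER_CUBIC)
def P(x,y,z): return [*(POC-PA*x-PB*y),42+z]
def dr(pts,col):
    q=(proj(pts,"side")-o+.5)*k
    cv2.polylines(big,[q.astype(int).reshape(-1,1,2)],True,col,1)
dr([P(-63,-48,8),P(63,-48,8),P(63,48,8),P(-63,48,8)],(0,0,255))
dr([P(-66,-52,18),P(-66,52,18),P(-66,52,14),P(-66,-52,14)],(0,255,0))
dr([P(-110,-75,8),P(150,-75,8),P(150,75,8),P(-110,75,8)],(255,0,0))
cv2.imwrite("pics/ov.png",big)
set_gripper(45)
env.move_l([*COV,94],rate=120,f_stop=12); s("down")
set_gripper(5); s("grip")
```

```text
down 16.54 [442.349 314.448  94.525] [ 0.204 -0.184 -0.021] [-0.008 -0.15   0.024] 44.6
grip 17.12 [442.183 314.304  94.261] [-0.819 -0.444  3.955] [-0.087 -0.038 -0.016] 14.0
```

View pics/ov.png

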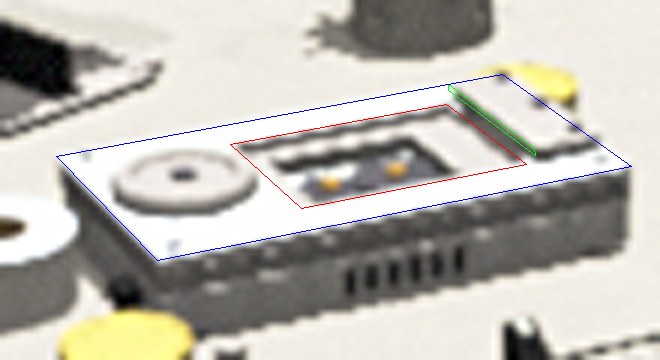

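```bash
cat >> geo.py <<'E'
H=94.3
MT=np.array([[0,-1,0],[-1,0,0],[0,0,-1.]])
def cpose(tipx,tipz,th,y=0,yaw=0):
    """TCP pose so that tongue-tip bottom is at (tipx,tipz) in pocket frame, tilt th"""
    Rc=(Rn.from_euler('z',np.pi+MY+yaw)*Rn.from_euler('y',-th)).as_matrix()
    Rp=Rn.from_euler('z',np.pi+MY).as_matrix()
    tip=np.array([*POC,42])+Rp@[tipx,y,tipz]
    org=tip+Rc@[80,0,0]
    return org+Rc@[0,0,H], Rn.from_matrix(Rc@MT).as_quat()
def cnow(st):
    """cover tip & origin in pocket frame & tilt from state"""
    Rc=Rn.from_quat(st["orientation"]).as_matrix()@MT.T
    org=st["tool_pos"]-Rc@[0,0,H]; Rp=Rn.from_euler('z',np.pi+MY).as_matrix()
    o=Rp.T@(org-[*POC,42]); t=Rp.T@(org+Rc@[-80,0,0]-[*POC,42]); X=Rp.T@Rc
    return "org",o.round(2),"tip",t.round(2),"tilt",round(float(np.arcsin(X[2,0])),4),"yaw",round(float(np.arctan2(X[1,0],X[0,0])),4)
E
python3 - <<'E'
from geo import *
from station import env,set_gripper
np.set_printoptions(precision=3,suppress=True)
def s(n):
    r=env.read_state();print(n,round(r["time_s"],2),r["tool_pos"],r["force"],r["wrist_torque"],round(r["width"],1),*cnow(r))
p,q=cpose(-55,60,.17); print(p,q,env.ik(p,q),[env.ik(*cpose(x,1.2,.17)) is not None for x in(-55,-86)])
env.move_l([*COV,215],rate=150); s("lift")
env.move_l(p,rot=q,rate=170); s("hover")
env.hold(.2); s("hover")
for c in("side","top"): cv2.imwrite(f"pics/{c}5.png",viewer.camera(c))
im=cv2.imread("pics/side5.png")
cv2.imwrite("pics/s5.png",cv2.resize(im[170:290,235:385],None,fx=5,fy=5,interpolation=cv2.INTER_CUBIC))
im=cv2.imread("pics/top5.png")
cv2.imwrite("pics/t5.png",cv2.resize(im[160:300,200:360],None,fx=4,fy=4,interpolation=cv2.INTER_CUBIC))
E
```

```text
[549.225  30.373 208.475] [ 0.681  0.728 -0.062 -0.058] [ 0.036  0.498  1.776 -0.006  1.038 -0.027] [True, True]
lift 18.08 [441.472 313.821 214.165] [ 0.364  0.081 -3.142] [ 0.016 -0.129  0.016] 13.7 org [  96.62 -289.93   77.87] tip [  22.57 -320.21   77.74] tilt 0.0016 yaw 0.3882
hover 20.02 [548.947  31.014 208.473] [ 0.751 -0.01  -2.887] [-0.029 -0.169  0.005] 13.8 org [24.1  -0.66 73.54] tip [-54.75  -0.73  59.99] tilt 0.1702 yaw 0.001
hover 20.22 [549.088  30.82  208.518] [ 0.115  0.091 -3.224] [-0.046 -0.227 -0.013] 13.4 org [23.95 -0.45 73.58] tip [-54.89  -0.51  60.04] tilt 0.17 yaw 0.0008
```

View pics/s5.png

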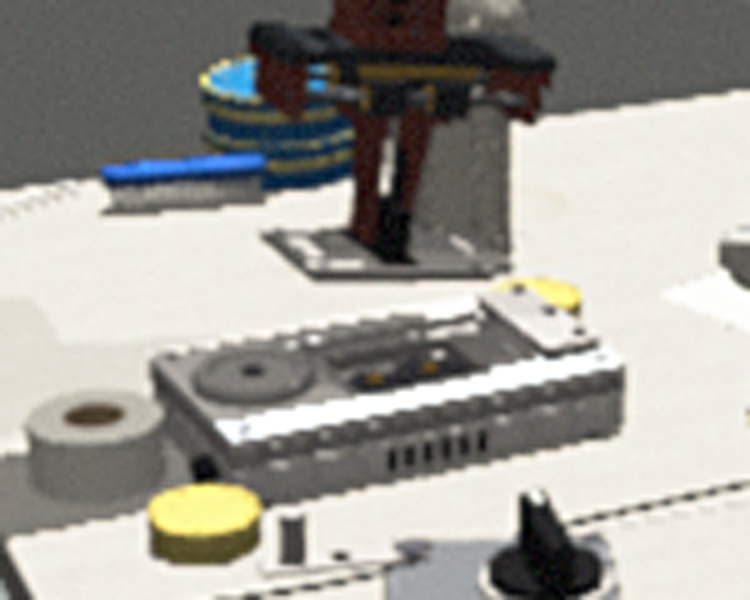

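View pics/t5.png

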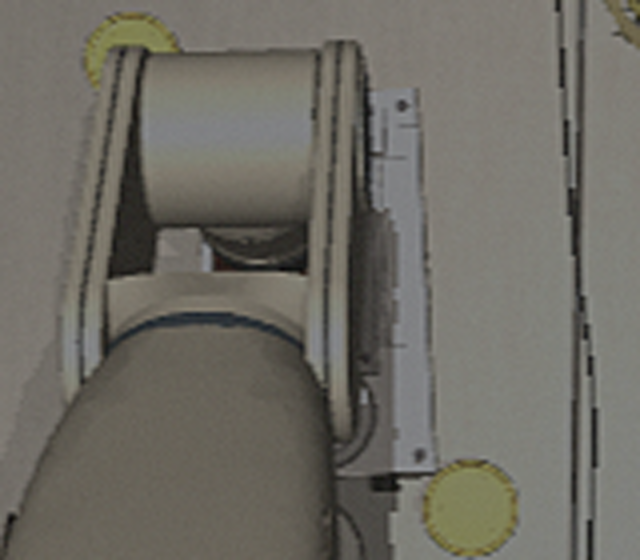

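Run:
```python
from geo import *
from station import env,set_gripper
np.set_printoptions(precision=3,suppress=True)
def s(n):
    r=env.read_state();print(n,round(r["time_s"],2),r["force"],r["wrist_torque"],round(r["width"],1),*cnow(r))
p,q=cpose(-55,12,.17); print(env.move_l(p,rot=q,rate=120,f_stop=10)); s("low")
p,q=cpose(-55,1.2,.17); st=env.move_l(p,rot=q,rate=40,f_stop=6); print(st); s("down")
if not st:
    p,q=cpose(-72,1.2,.17); st=env.move_l(p,rot=q,rate=40,f_stop=8); print(st); s("entry")
    if not st:
        p,q=cpose(-86,1.2,.17); st=env.move_l(p,rot=q,rate=25,f_stop=8); print(st); s("in")
cv2.imwrite("pics/side6.png",viewer.camera("side"))
im=cv2.imread("pics/side6.png")
cv2.imwrite("pics/s6.png",cv2.resize(im[190:290,255:375],None,fx=6,fy=6,interpolation=cv2.INTER_CUBIC))
```

```text
False
low 20.87 [ 0.27   0.613 -2.14 ] [-0.001 -0.217  0.02 ] 13.7 org [23.81  0.01 25.51] tip [-55.03   0.01  11.94] tilt 0.1704 yaw -0.0001
False
down 21.28 [-0.411 -0.691 -3.371] [-0.048 -0.232  0.014] 14.1 org [23.94 -0.   14.69] tip [-54.9   -0.     1.13] tilt 0.1702 yaw 0.0
False
entry 21.86 [ 0.197  0.137 -2.519] [ 0.    -0.191 -0.026] 13.7 org [ 6.87 -0.01 14.62] tip [-71.97  -0.01   1.07] tilt 0.1703 yaw 0.0
True
in 22.33 [-0.77   0.136 -2.383] [-0.006 -0.264  0.008] 13.8 org [-3.37 -0.02 14.15] tip [-82.17  -0.03   0.36] tilt 0.1732 yaw 0.0001
```

View pics/s6.png

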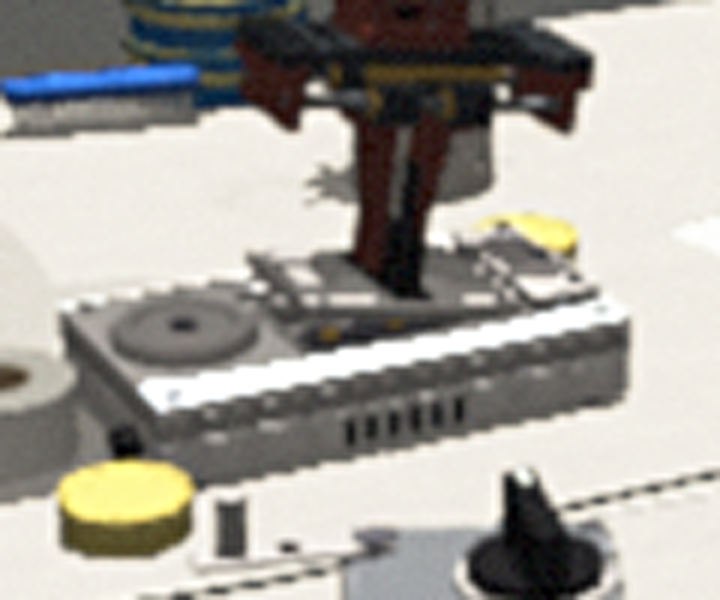

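Run:
```python
from geo import *
from station import env,set_gripper
np.set_printoptions(precision=3,suppress=True)
def s(n):
    r=env.read_state();print(n,round(r["time_s"],2),r["force"],r["wrist_torque"],round(r["width"],1),*cnow(r))
p,q=cpose(-79.5,1.0,.17); env.move_l(p,rot=q,rate=25); s("back")
for th in (.12,.08,.05,.025,.0):
    p,q=cpose(-79.5,.8 if th else .5,th); st=env.move_l(p,rot=q,rate=30,f_stop=12); s((th,st))
    if st: break
cv2.imwrite("pics/side7.png",viewer.camera("side"))
im=cv2.imread("pics/side7.png")
cv2.imwrite("pics/s7.png",cv2.resize(im[190:290,255:375],None,fx=6,fy=6,interpolation=cv2.INTER_CUBIC))
```

```text
back 22.63 [ 0.89   0.157 -2.084] [-0.089 -0.231  0.01 ] 13.7 org [-0.28 -0.01 14.41] tip [-79.12  -0.01   0.84] tilt 0.1704 yaw -0.0
(0.12, False) 22.99 [ 1.026 -0.558 -3.72 ] [-0.025 -0.236  0.047] 13.5 org [ 0.19  0.02 10.44] tip [-79.22   0.03   0.79] tilt 0.1209 yaw -0.0001
(0.08, False) 23.31 [ 0.367  0.333 -3.27 ] [-0.007 -0.155 -0.003] 13.9 org [0.29 0.   7.31] tip [-79.45   0.     0.83] tilt 0.081 yaw 0.0
(0.05, False) 23.58 [ 0.093  0.273 -2.621] [-0.007 -0.12   0.01 ] 13.9 org [0.47 0.   4.91] tip [-79.43   0.     0.82] tilt 0.0512 yaw -0.0
(0.025, False) 23.83 [-0.146  0.168 -3.224] [-0.049 -0.107  0.025] 13.5 org [ 0.65 -0.    2.86] tip [-79.33   0.     0.75] tilt 0.0264 yaw -0.0
(0.0, False) 24.09 [-0.169 -0.903 -2.133] [-0.03  -0.093  0.026] 14.0 org [0.79 0.01 0.51] tip [-79.21   0.01   0.4 ] tilt 0.0015 yaw -0.0
```

View pics/s7.png

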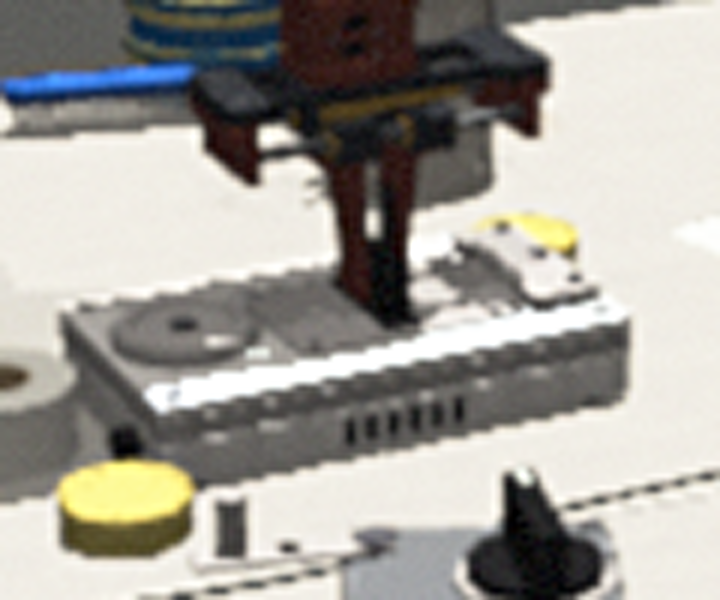

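Run:
```python
from geo import *
from station import env,set_gripper
np.set_printoptions(precision=3,suppress=True)
def s(n):
    r=env.read_state();print(n,round(r["time_s"],2),r["force"],r["wrist_torque"],round(r["width"],1),*cnow(r))
p,q=cpose(-79.7,-1.0,0); st=env.move_l(p,rot=q,rate=10,f_stop=6); s(("press",st))
set_gripper(34); s("open")
p=env.read_state()["tool_pos"]; env.move_l([p[0],p[1],215],rate=120); s("up")
env.reach([400,-250,330],down(np.pi/2-.6)); s("away")
for c in("side","top"): cv2.imwrite(f"pics/{c}8.png",viewer.camera(c))
im=cv2.imread("pics/side8.png")
cv2.imwrite("pics/s8.png",cv2.resize(im[200:330,240:390],None,fx=5,fy=5,interpolation=cv2.INTER_CUBIC))
im=cv2.imread("pics/top8.png")
cv2.imwrite("pics/t8.png",cv2.convertScaleAbs(cv2.resize(im[160:310,215:345],None,fx=4,fy=4,interpolation=cv2.INTER_CUBIC),alpha=1.3))
```

```text
('press', True) 24.35 [-0.788 -1.105  4.708] [ 0.014 -0.028 -0.001] 13.6 org [-0.05  0.02 -0.04] tip [-80.05   0.02  -0.07] tilt 0.0003 yaw -0.0
open 24.88 [ 0.499 -0.818 -0.175] [-0.023 -0.082  0.039] 34.4 org [ 1.3  -0.06 -1.13] tip [-78.7   -0.07  -1.32] tilt 0.0023 yaw 0.0001
up 25.7 [-0.649 -0.048 -0.094] [-0.027 -0.036  0.014] 34.4 org [ 1.75 -0.07 78.27] tip [-78.25  -0.08  78.04] tilt 0.0029 yaw 0.0
away 26.98 [-0.542 -0.14   1.013] [-0.038 -0.051  0.022] 33.9 org [175.2  269.26 193.2 ] tip [112.28 318.67 193.13] tilt 0.0008 yaw -0.6657
```

View pics/s8.png

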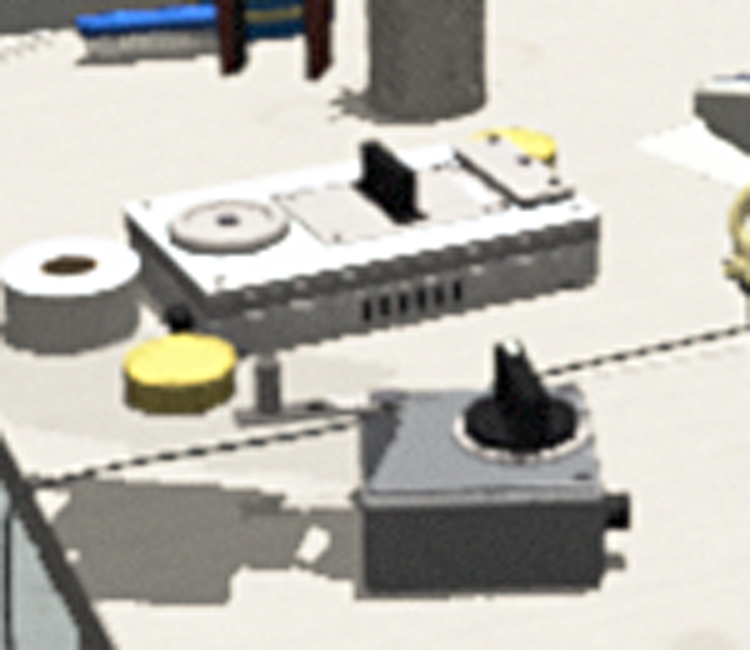

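View pics/t8.png

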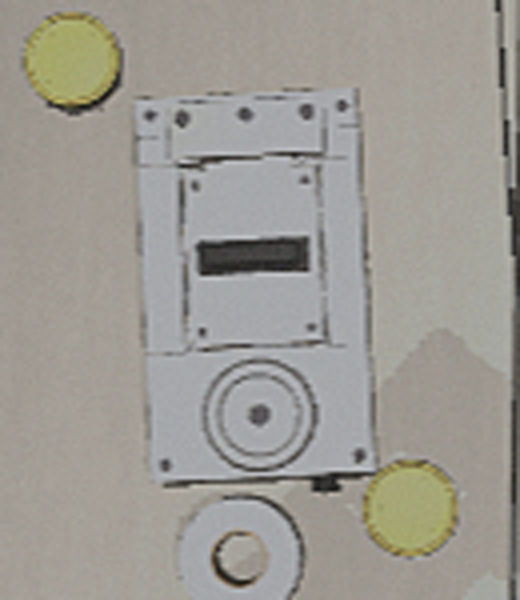

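View pics/top8.png

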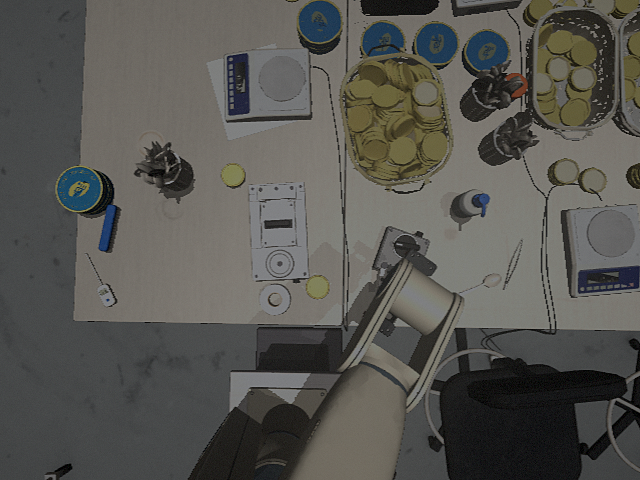

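Run:
```python
from station import workorder
print(workorder.sign_off())
```

```text
the job is handed in; nothing more can be done
None
```

I did the three steps in the required order and handed the job in at about 27 s of the 64 s; the sign-off gives no verdict.

- **Isolator:** I turned the handle clockwise until it met its end stop (wrist torque rose to about 0.6 N m). The later pictures show the bar across the box.
- **Hasp:** I swung the knob 1.44 rad to its end stop. The pictures show the hasp sticking out over the front of the box.
- **Cover:**
  - I slid the tongue in at a 0.17 rad tilt until it touched the channel's end wall. That was at x -82.2 mm against a nominal -83 mm, so my estimate of the pocket is about 1 mm off.
  - I backed off about 3 mm and rotated the plate flat. It touched the pocket floor at a measured height of 0.0 mm, with a tilt of 0.0003 rad, and I released it there.

After the release, the top and side views showed the cover flat with its tongue under the lip. The tins, label roll, pot and bottle looked unmoved by eye, and the arm was well clear.

**Not checked:** I did not re-measure the cover's x and y from pixels after letting go. I relied on the pocket walls, which leave it only about 3 mm of play either way, against the 5 mm allowed.

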